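# Set up the photometer rail for a reading

### The job

Set up the photometer rail for a reading: slide the lens carrier along the rail to the brass index clip nearer the lamp and the empty carrier to the other clip, so that each stops with its pointer on the clip's centre line, and plug the cuvette holder from the rack fully home in the empty carrier's socket, upright, with its light windows looking along the rail. Leave the other two holders in the rack and everything else on the bench where it stands.

Things in the scene. Friction and masses are not known exactly. Their poses are not given: they have to be found in the camera images.
- rail: aluminium rail 530 mm long (y), fixed; origin mid-underside, -x the side with the white scale. Base plate 76 wide, 8 high; guide bar 40 wide, top 36 high. Grey lamp box (66 x 58, top 147 high) from y = +191 mm outward, black detector (52 wide, top 132 high) from -200 mm outward. Two carriers ride on the bar; the one with the lens is always nearer the lamp
- lens_pointer (a point): tip of the lens carrier's pointer, a 16 mm wide black tongue with a white centre line, level in y with the carrier's middle, 42 mm in front of the rail's middle, 20 mm above the bench; axes as the rail's. Carriers are 44 mm long, slide only along y (165 mm either way from the middle), cannot lift, turn or pass one another, drag with about 4 N and stay where left
- lens_frame (a point): centre of the lens frame, on the rail's middle plane above the middle of the lens carrier, 106 mm above the bench; axes as the rail's. Black upright square fixed to the carrier: 50 mm wide across the rail (x), 50 high, 12 thick along the rail (y), bars 8 mm; grip its side edges (50 mm) or top bar (12 mm) to slide the carrier
- cell_pointer (a point): tip of the empty carrier's pointer, same shape and place on it as lens_pointer; level in y with this carrier's middle and its socket; axes as the rail's. This carrier slides and drags just like the other
- cell_socket (a point): centre of the mouth of the empty carrier's socket, on the rail's middle plane, 76 mm above the bench; axes as the rail's. Bright tower 34 x 34 mm, 30 high, with a square hole 19.5 mm wide, 30 deep; below it the black saddle, 60 mm across the rail, 44 along it, top 46 mm above the bench, skirts down to 18 mm
- lens_clip: brass index clip nearer the lamp, on the front edge of the rail's base plate, fixed; 16 mm wide along the rail, with a dark centre line and an upright lip to 23 mm above the bench that faces the pointers; origin on its centre line, 8 mm above the bench; axes as the rail's. The lens carrier is set when lens_pointer has this y along the rail
- cell_clip: brass index clip farther from the lamp, the same shape; the empty carrier is set when cell_pointer has the same y along the rail as this origin; axes as the rail's
- rack: grey parking block 64 x 206 x 42 mm, fixed to the bench, with three square holes 19.5 mm wide, 34 deep, in a row along its y axis at -68, 0 and +68 mm; origin at the middle of its underside. One holder is parked in each, square to the block; which is where varies
- cell_holder: cuvette holder, 0.12 kg: black block 40 x 40 x 60 mm high, square well in its top, round windows in its y faces, on a bright square shank 18 mm wide, 28 long, tapered at the foot. Origin at the shank's lower end; block z = 28 to 88 mm; grip its plain x faces. Parked, origin 14 mm above the bench; fully home 28 mm below the socket's mouth, y along the rail either way round
- slit_holder: slit holder, stays in the rack: square black frame 50 x 12 x 50 mm with two steel jaws that leave a narrow upright slit, on the same shank; origin at the shank's lower end; top at z = 84 mm
- iris_holder: iris holder, stays in the rack: round black disc 50 mm across, 14 thick, with a small steel lever on top, on the same shank; origin at the shank's lower end; top at z = 93 mm
- glass_beaker: glass beaker 52 mm across, 70 high, beyond the detector end of the rail; origin at the centre of its underside
- wash_bottle: squeeze wash bottle with a bent spout, 95 x 62 mm, 194 high, standing beside the rack on its left (+y); easily knocked over; origin at the centre of its underside
- media_bottle: screw-cap glass bottle 56 mm across, 104 high, behind the rack; origin at the centre of its underside
- dish: culture dish 57 mm across, 14 high, beyond the lamp end of the rail; origin at the centre of its underside

How it is judged:
By the outcome, as a careful person would: the job done as asked, in the order asked, and still so for the second after the job is handed in, with the robot touching nothing.
It also fails if it takes over 54 s, if anything falls off the work surface, if the arm or the gripper's body presses on something with over 40 N, if the wrist force passes 120 N, or if a joint passes its speed limit or range.

### The arm

A 6-joint arm with a two-finger parallel gripper is mounted at the origin on a cart in front of the work surface, level with it; the furniture and walls round the work are solid. World frame = base frame: x ahead of the robot, y to its left, z up, the work surface at z = 0. Lengths are in m, angles in rad, forces in N, time in s.
With the tool pointing down it reaches from about 0.35 to 0.8 m from the base axis. Payload 7.3 kg.
Tool frame: the origin (TCP) lies midway between the tips of the shut fingers; the grasp point (between the pads) lies 19 mm behind it (bot.grip_point_offset is the distance from the TCP to the grasp point, in m); z points along the fingers, y is the line along which they close (so a half turn about z gives the same grasp; the last joint's range is limited). The gripper opens to 85 mm and grips with 20 to 120 N. Pads are 22 mm wide; open, the fingers measure 114 mm over their backs; the gripper's body (76 mm by 85 mm) begins 54 mm behind the grasp point. The pads swing forward as they close: fully open they stand 13 mm farther back than shut.
Start: joints at [1.093, 0.342, 1.524, -0, 1.275, -0.146], TCP at [0.171, 0.496, 0.231] pointing down, gripper open.
Joint ranges: [-2.53, 2.53], [-0.77, 2.02], [0.04, 2.7], [-1, 4.14], [0.28, 2.66], [-3.11, 3.11]. Speed limits (rad/s): [2.57, 2.57, 3.14, 3.14, 3.14, 3.14].

### API

Orientations are given as a rotation vector (axis times angle).
In Python, from workcell import bot gives the robot as it stands.
- The arm moves only by the tool nudge_tcp, called as a command line: name --pt "numbers of a row" for each row, then --argument value for the rest. Schema: {"type":"object","properties":{"moves":{"type":"array","items":{"type":"array","items":{"type":"number"},"minItems":7,"maxItems":7},"minItems":1,"maxItems":20},"squeeze":{"type":"number"},"only":{"type":"string"},"quiet":{"type":"boolean"},"lines":{"type":"string"}},"required":["moves"],"additionalProperties":false}. moves is a list of rows, 1 to 20 of them, each of 7 numbers: a rotation vector rx, ry, rz in fractions of the full range, 1 being pi rad, then dx, dy, dz in shares of the most that a row can go, 1 being 50 mm, then the finger opening in m; each row shifts and turns the commanded pose from where the row before left it, along the tool's axes as they then stand; what a row does not reach is not made up. A row lasts 1/10 s, in which the tool goes at most 0.05 m and 0.15 rad, less where a joint would pass 70% of its speed; a pose out of reach is approached as far as the arm can. The fingers move at their own pace and stop on an object; squeeze is the grip in N (left out, the last holds). Time passes only in rows, so rows that do not move let the fingers close. The tool returns the time, the measured TCP pose, the force, the opening and the grip force at its end. only (a regular expression) keeps the lines of the reply that match it, lines (a string "A,B") keeps lines A to B, and quiet returns only ok. No shift or turn number may pass 1 either way. Input that does not fit is refused with a message, and nothing moves.
- bot.get_obs(): the state, without advancing time (a new reading comes with each control period).
- bot.grab_frame(name): name is "scene" or "top"; returns a dict with "frame" (480x640x3 uint8, red, green, blue), "fx", "fy", "cx", "cy" (pixels), "world_from_camera" (4x4, takes a point from camera to world coordinates). Camera axes: x right, y up, looking along -z (the intrinsics and any distortion apply to the point x, -y, -z); pixel columns grow to the right and rows downward; lengths in m; the calibration is good to about 2 mm. A picture is of the moment at which its call begins. There is no depth.
- bot.close_job(): hands the job in; it is judged then, once.
The state is a dict: "clock": time; "joint_pos": joint angles; "dq": joint speeds; "tau": joint torques, N m; "ee_pos": TCP position; "eef_rot": TCP orientation; "wrist_force": force on the tool from outside, world axes, zero at the start; "torque": the same for the moment, N m; "opening": finger opening in m; "grip_force": force on a finger pad.
Only numpy, scipy, OpenCV 4.12 (cv2) and the standard library are available. Lean on these libraries where they do the work, as an engineer would, in place of code of your own. Each camera call takes 0.05 s, during which the arm holds its last target. There are 200 camera calls.

## Working session

There is one attempt and no reset: what is moved stays moved. The work goes in short steps, Python scripts to look and compute and a tool call to move; the robot and the scene stay as the last step left them, time stands still between calls to the robot, and variables do not carry over. Pictures are saved under pics/ and viewed, at most 12 in all, crops included, and the job is handed in when it is done.

```bash
ls; mkdir -p pics; python3 - <<'E'
from workcell import bot
import cv2,numpy as np
np.set_printoptions(precision=4,suppress=True)
for n in("scene","top"):
    f=bot.grab_frame(n); cv2.imwrite(f"pics/{n}0.png",f["frame"][:,:,::-1]); print(n,{k:v for k,v in f.items() if k!="frame"})
o=bot.get_obs();print(o)
E
```

```text
pics
workcell.py
scene {'fx': 603.5297827843361, 'fy': 603.5297827843361, 'cx': 325.16157547218126, 'cy': 242.30094529107612, 'world_from_camera': array([[ 0.6762,  0.5099, -0.5318, -0.1677],
       [-0.7365,  0.449 , -0.506 , -0.7139],
       [-0.0192,  0.7338,  0.6791,  1.0846],
       [ 0.    ,  0.    ,  0.    ,  1.    ]])}
top {'fx': 474.3535562594978, 'fy': 474.3535562594978, 'cx': 325.68573927636413, 'cy': 242.49462545608077, 'world_from_camera': array([[-0.0236,  0.9849, -0.1712,  0.3638],
       [-0.9995, -0.0268, -0.016 , -0.0044],
       [-0.0203,  0.1708,  0.9851,  1.5071],
       [ 0.    ,  0.    ,  0.    ,  1.    ]])}
{'clock': 0.1, 'joint_pos': array([ 1.093 ,  0.3427,  1.5249,  0.    ,  1.2754, -0.146 ]), 'dq': array([ 0.0005, -0.0009, -0.0026,  0.0008,  0.0002, -0.0002]), 'tau': array([  0.0018, -43.4446, -24.6493,  -0.0003,   0.0047,  -0.    ]), 'ee_pos': array([0.1708, 0.4961, 0.2307]), 'eef_rot': array([-0.5187, -3.098 ,  0.0021]), 'wrist_force': array([-0.7155,  0.4214, -1.0253]), 'torque': array([0.0049, 0.045 , 0.004 ]), 'grip_force': 0.0, 'opening': 0.08545698050814018}
```

View pics/scene0.png

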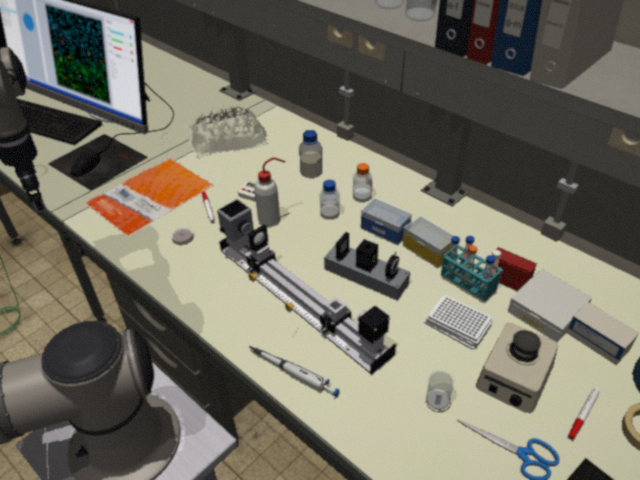

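View pics/top0.png

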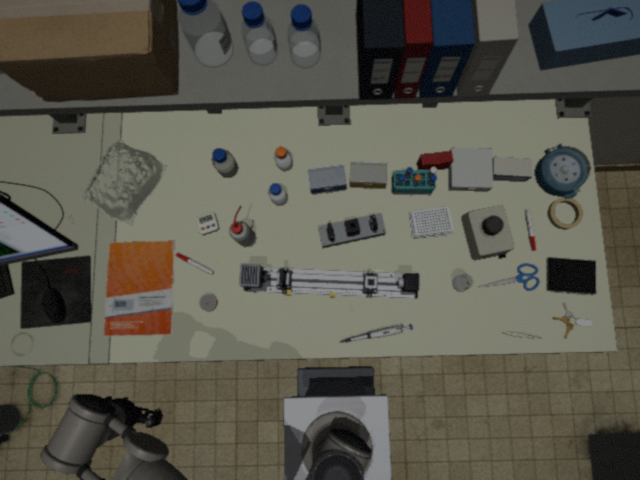

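The scene view shows the rail with its lamp at (240,225), detector at (370,335) and clips near (253,275) and (290,306). The rack is at (367,268), with the cuvette block in its middle hole. I'll enlarge both views.

```bash
python3 - <<'E'
import cv2
a=cv2.imread("pics/top0.png")[205:305,230:430]; cv2.imwrite("pics/t1.png",cv2.resize(a,None,fx=4,fy=4,interpolation=cv2.INTER_CUBIC))
a=cv2.imread("pics/scene0.png")[225:375,215:415]; cv2.imwrite("pics/s1.png",cv2.resize(a,None,fx=4,fy=4,interpolation=cv2.INTER_CUBIC))
E
```

```text
(no output)
```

View pics/t1.png

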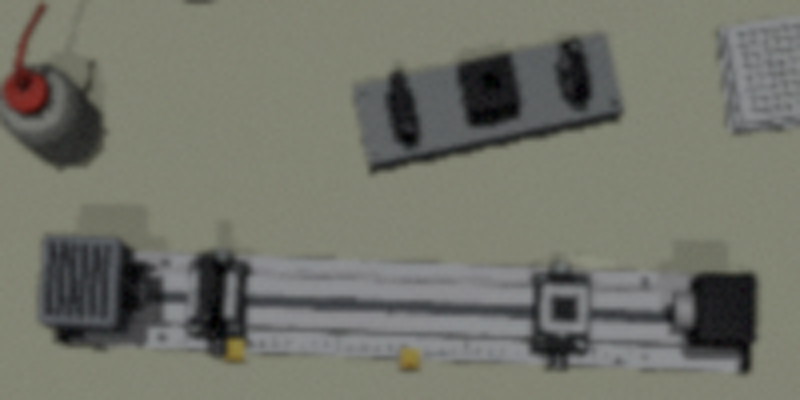

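View pics/s1.png

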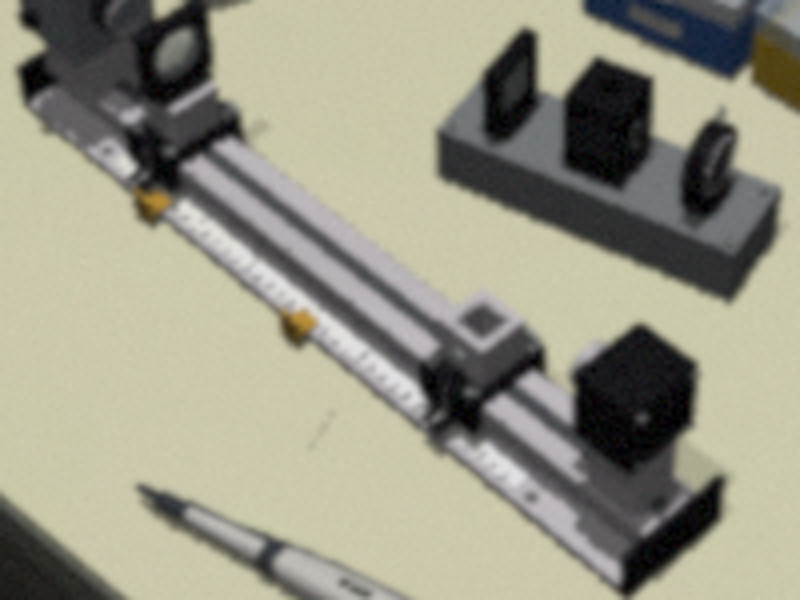

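The cuvette holder is in the middle hole, between the slit holder (+y side) and the iris holder (-y side). In the top crop the clips are at (235,350) and (410,359), the socket at (564,308) and the lens frame near (208,295). Next I'll fit the rail and rack models to points from both views.

```bash
cat > fit.py <<'E'
import numpy as np
from scipy.optimize import least_squares
np.set_printoptions(precision=4,suppress=True)
T=(474.35356,325.68574,242.49463,np.array([[-0.0236,.9849,-.1712,.3638],[-.9995,-.0268,-.016,-.0044],[-.0203,.1708,.9851,1.5071],[0,0,0,1]]))
S=(603.52978,325.16158,242.30095,np.array([[.6762,.5099,-.5318,-.1677],[-.7365,.449,-.506,-.7139],[-.0192,.7338,.6791,1.0846],[0,0,0,1]]))
def proj(c,p):
    f,cx,cy,M=c; q=M[:3,:3].T@(np.asarray(p)-M[:3,3]); return np.array([cx-f*q[0]/q[2],cy+f*q[1]/q[2]])
def crop(c,u,v): 
    o=(230,205) if c is T else (215,225); return np.array([o[0]+(u+.5)/4-.5,o[1]+(v+.5)/4-.5])
def pose(p,l): 
    c,s=np.cos(p[2]),np.sin(p[2]); return np.array([p[0]+c*l[0]-s*l[1],p[1]+s*l[0]+c*l[1],l[2]])
# params: rail0-2, rack3-5, lens6 cell7 clip1 8 clip2 9
R=slice(0,3);K=slice(3,6)
obs=[(T,235,350,R,(-.038,8,.018)),(T,410,359,R,(-.038,9,.018)),(S,153,203,R,(-.038,8,.016)),(S,299,325,R,(-.038,9,.016)),
(T,564,308,R,(0,7,.076)),(S,486,320,R,(0,7,.076)),
(T,42,236,R,(.033,.249,.147)),(T,122,238,R,(.033,.191,.147)),(T,40,320,R,(-.033,.249,.147)),(T,119,326,R,(-.033,.191,.147)),
(T,694,275,R,(.026,-.2,.132)),(T,692,342,R,(-.026,-.2,.132)),(S,627,597,R,(-.038,-.265,0)),
(T,209,258,R,(.025,6,.131)),(T,209,335,R,(-.025,6,.131)),(S,140,48,R,(-.025,6,.131)),(S,200,12,R,(.025,6,.131)),
(T,356,84,K,(.032,.103,.042)),(T,606,36,K,(.032,-.103,.042)),(T,620,108,K,(-.032,-.103,.042)),(T,371,163,K,(-.032,.103,.042)),
(S,438,135,K,(-.032,.103,.042)),(S,735,257,K,(-.032,-.103,.042)),(S,779,192,K,(.032,-.103,.042)),(S,438,178,K,(-.032,.103,0)),(S,731,300,K,(-.032,-.103,0)),
(T,489,84,K,(0,0,.102)),(S,606,80,K,(0,0,.102))]
def res(x):
    r=[]
    for c,u,v,k,l in obs:
        l=list(l)
        if l[1]>1: l[1]=x[int(l[1])]
        r.append(proj(c,pose(x[k],l))-crop(c,u,v))
    return np.array(r)
if __name__=="__main__":
    s=least_squares(lambda x:res(x).ravel(),[.6,0,0,.75,0,0,.1,-.1,.1,0],loss='soft_l1')
    print(s.x)
    for o,r in zip(obs,res(s.x)): print("TS"[o[0] is S],o[1:3],r)
    for n,k,l in [("lens_frame",R,(0,s.x[6],.106)),("socket",R,(0,s.x[7],.076)),("holder",K,(0,0,0)),("clip1",R,(0,s.x[8],0)),("clip2",R,(0,s.x[9],0))]: print(n,pose(s.x[k],l))
E
python3 fit.py
```

```text
[ 0.4955  0.0128 -0.0612  0.6581 -0.0648  0.1841  0.134  -0.1295  0.1234
 -0.0138]
T (235, 350) [0.6949 0.902 ]
T (410, 359) [0.6941 0.2472]
S (153, 203) [-0.1229 -1.2129]
S (299, 325) [ 0.0711 -2.1029]
T (564, 308) [0.8952 0.5372]
S (486, 320) [-0.8312 -0.1014]
T (42, 236) [2.6847 0.33  ]
T (122, 238) [2.6071 0.5259]
T (40, 320) [1.6393 2.1138]
T (119, 326) [1.974 1.341]
T (694, 275) [-5.6197 -0.9996]
T (692, 342) [-5.3344  0.2019]
S (627, 597) [-4.0256 -2.6426]
T (209, 258) [ 0.9517 -0.3948]
T (209, 335) [ 0.0397 -2.5313]
S (140, 48) [-0.2971 -1.4612]
S (200, 12) [ 0.9664 -2.3409]
T (356, 84) [-0.6222  0.7605]
T (606, 36) [ 0.6334 -0.6699]
T (620, 108) [1.7506 0.7563]
T (371, 163) [-0.2153  0.5778]
S (438, 135) [-0.5447 -1.838 ]
S (735, 257) [-0.3799 -0.9222]
S (779, 192) [ 0.7234 -1.4074]
S (438, 178) [-0.1962 -0.6628]
S (731, 300) [-0.4821  0.3132]
T (489, 84) [ 0.9116 -0.1812]
S (606, 80) [0.7647 1.2369]
lens_frame [0.5037 0.1465 0.106 ]
socket [ 0.4876 -0.1164  0.076 ]
holder [ 0.6581 -0.0648  0.    ]
clip1 [0.5031 0.1359 0.    ]
clip2 [ 0.4947 -0.001   0.    ]
```

```bash
sed -i -e 's/^(T,694.*$//' -e 's/^    s=least.*/    obs=[o for o in obs]; F=lambda x:np.r_[(res(x[:10])+np.array([x[10:12] if o[0] is T else x[12:14] for o in obs])).ravel(),x[10:14]]\n    s=least_squares(F,[.6,0,0,.75,0,0,.1,-.1,.1,0,0,0,0,0],loss="soft_l1",f_scale=.5)/' fit.py
sed -i 's/zip(obs,res(s.x))/zip(obs,F(s.x)[:-4].reshape(-1,2))/' fit.py; python3 fit.py
```

```text
[ 0.4967  0.0182 -0.0576  0.6593 -0.064   0.185   0.1285 -0.1337  0.1186
 -0.0186 -0.3641 -0.1645  0.0464  1.315 ]
T (235, 350) [0.1429 0.6049]
T (410, 359) [ 0.1485 -0.2111]
S (153, 203) [-0.1081 -0.1037]
S (299, 325) [ 0.2337 -1.1261]
T (564, 308) [ 0.1286 -0.0778]
S (486, 320) [-0.7555  0.5983]
T (42, 236) [0.3885 0.1272]
T (122, 238) [0.3111 0.2502]
T (40, 320) [-0.5891  1.9112]
T (119, 326) [-0.254   1.0644]
T (209, 258) [ 0.5607 -0.6815]
T (209, 335) [-0.2887 -2.8174]
S (140, 48) [-0.1103 -0.2008]
S (200, 12) [ 1.1005 -1.1139]
T (356, 84) [-1.2415  0.2781]
T (606, 36) [-0.0063 -1.2038]
T (620, 108) [1.1254 0.2131]
T (371, 163) [-0.8197  0.0868]
S (438, 135) [-0.426  -0.8808]
S (735, 257) [-0.2712 -0.0546]
S (779, 192) [ 0.801  -0.5241]
S (438, 178) [-0.079   0.2938]
S (731, 300) [-0.3737  1.181 ]
T (489, 84) [ 0.279  -0.7077]
S (606, 80) [0.8666 2.1593]
lens_frame [0.5041 0.1465 0.106 ]
socket [ 0.489  -0.1153  0.076 ]
holder [ 0.6593 -0.064   0.    ]
clip1 [0.5035 0.1367 0.    ]
clip2 [ 0.4956 -0.0003  0.    ]
```

```bash
cat > go.py <<'E'
import sys,numpy as np
from scipy.spatial.transform import Rotation as Ro
from workcell import bot
np.set_printoptions(precision=4,suppress=True)
# go.py x y z yaw : yaw = world angle of tool y-axis line minus 90deg (0 -> closes along world y); TCP target
x,y,z,w=map(float,sys.argv[1:5]); o=bot.get_obs(); R=Ro.from_rotvec(o["eef_rot"])
best=None
for k in (0,np.pi):
    c,s=np.cos(w+k),np.sin(w+k); ty=np.array([-s,c,0]); tz=np.array([0,0,-1.]); G=Ro.from_matrix(np.c_[np.cross(ty,tz),ty,tz])
    r=(R.inv()*G).as_rotvec()
    if best is None or np.linalg.norm(r)<np.linalg.norm(best[0]): best=(r,G)
d=np.array([x,y,z])-o["ee_pos"]
print("rot",best[0],"then d",best[1].inv().apply(d),"|d|",np.linalg.norm(d),"| d in present axes",R.inv().apply(d),"t",o["clock"],"q6",o["joint_pos"][5],"wf",o["wrist_force"],"grip",o["grip_force"],o["opening"])
E
python3 go.py .504 .1465 .20 -.0576
```

```text
rot [-0.0014 -0.0004 -0.2742] then d [-0.3528 -0.3298  0.0307] |d| 0.4838833260796967 | d in present axes [-0.4289 -0.2219  0.0309] t 0.1 q6 -0.14597871593764059 wf [-0.7155  0.4214 -1.0253] grip 0.0 0.08545698050814018
```

The manual's scale: shifts go in shares of 50 mm and turns go in shares of pi rad. Converting my numbers, -0.0353 m is -0.706, -0.033 m is -0.66, -0.137 rad is -0.0436.

nudge_tcp --pt "0 0 -0.0436 0 0 0 0.05" --pt "0 0 -0.0436 0 0 0 0.05" --pt "0 0 0 -0.706 -0.66 0.062 0.05" --pt "0 0 0 -0.706 -0.66 0.062 0.05" --pt "0 0 0 -0.706 -0.66 0.062 0.05" --pt "0 0 0 -0.706 -0.66 0.062 0.05" --pt "0 0 0 -0.706 -0.66 0.062 0.05" --pt "0 0 0 -0.706 -0.66 0.062 0.05" --pt "0 0 0 -0.706 -0.66 0.062 0.05" --pt "0 0 0 -0.706 -0.66 0.062 0.05" --pt "0 0 0 -0.706 -0.66 0.062 0.05" --pt "0 0 0 -0.706 -0.66 0.062 0.05" --pt "0 0 0 0 0 0 0.05" --squeeze 30

```text
clock: 1.4
ee_pos: [0.5074, 0.1423, 0.1993]
eef_rot: [0.1, 3.14, -0.002]
wrist_force: [-0.1, 0.9, 0.2]
opening: 0.0502
grip_force: 0.0
```

```bash
python3 go.py .504 .1465 .109 -.0576
```

```text
rot [-0.0013  0.0005 -0.0058] then d [0.0037 0.004  0.0903] |d| 0.09043080484131925 | d in present axes [0.0037 0.0041 0.0903] t 1.4 q6 -1.3781380920974537 wf [-0.0877  0.947   0.2321] grip 0.0 0.050182308981015306
```

In the tool's units: 0.03 m is 0.6, 0.004 m is 0.08.

nudge_tcp --pt "0 0 0 0.074 0.08 0 0.034" --pt "0 0 0 0 0 0.6 0.034" --pt "0 0 0 0 0 0.6 0.034" --pt "0 0 0 0 0 0.6 0.034" --pt "0 0 0 0 0 0 0.034" --pt "0 0 0 0 0 0 0" --pt "0 0 0 0 0 0 0" --pt "0 0 0 0 0 0 0" --pt "0 0 0 0 0 0 0" --squeeze 30

```text
clock: 2.3
ee_pos: [0.501, 0.1515, 0.1117]
eef_rot: [0.091, 3.139, 0.002]
wrist_force: [-4.0, 4.0, 5.8]
opening: 0.011
grip_force: 32.8
```

```bash
python3 go.py .504 .1465 .109 -.0576
```

```text
rot [ 0.0014  0.0014 -0.0004] then d [-0.0033 -0.0048  0.0027] |d| 0.006423252897994113 | d in present axes [-0.0033 -0.0048  0.0027] t 2.3 q6 -1.3670701243762575 wf [-4.0285  3.9512  5.8498] grip 32.766977213323116 0.011000330231393714
```

In the tool's units: -0.005 m is -0.1, -0.004 m is -0.08.

nudge_tcp --pt "0 0 0 0 -0.1 0 0" --pt "0 0 0 0 -0.1 0 0" --pt "0 0 0 0 -0.08 0 0" --pt "0 0 0 0 0 0 0" --pt "0 0 0 0 0 0 0" --squeeze 30

```text
clock: 2.8
ee_pos: [0.5, 0.137, 0.1117]
eef_rot: [0.091, 3.139, 0.001]
wrist_force: [-4.8, 1.7, 7.4]
opening: 0.011
grip_force: 33.0
```

```bash
python3 - <<'E'
from workcell import bot
import cv2,numpy as np
F=[bot.grab_frame("scene")["frame"].astype(float) for _ in range(6)]
f=np.mean(F,0).astype('uint8')
cv2.imwrite("pics/s2full.png",f[:,:,::-1]); cv2.imwrite("pics/s2.png",cv2.resize(f[225:345,215:365,::-1],None,fx=5,fy=5,interpolation=cv2.INTER_CUBIC))
print(bot.get_obs()["ee_pos"])
E
```

```text
[0.50004272 0.13699414 0.11168668]
```

View pics/s2.png

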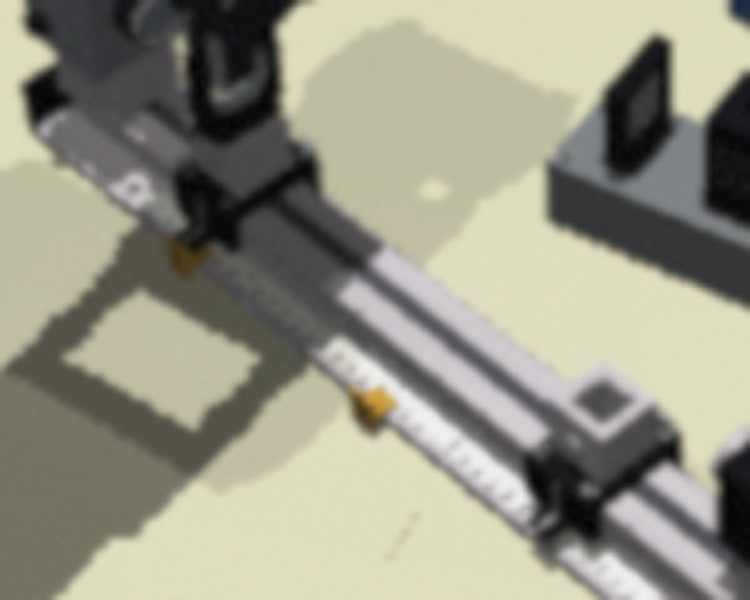

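The clip is at (187,258), close in front of the black saddle and pointer, but the pointer's line can't be made out from here. I'll release, back off toward +y and compare pointer and clip in averaged top frames.

In the tool's units: -0.04 m is -0.8, 0.02 m is 0.4.

nudge_tcp --pt "0 0 0 0 0 0 0.034" --pt "0 0 0 0 0 0 0.034" --pt "0 0 0 0 0 -0.8 0.034" --pt "0 0 0 0 0 -0.8 0.034" --pt "0 0 0 0.4 0.8 0 0.034" --pt "0 0 0 0.4 0.8 0 0.034" --pt "0 0 0 0.4 0.8 0 0.034" --pt "0 0 0 0.4 0.8 0 0.034" --pt "0 0 0 0.4 0.8 0 0.034" --pt "0 0 0 0.4 0.8 0 0.034" --pt "0 0 0 0 0 0 0.034" --pt "0 0 0 0 0 0 0.034" --squeeze 30

```text
clock: 4.3
ee_pos: [0.3939, 0.3839, 0.1902]
eef_rot: [0.087, 3.14, -0.001]
wrist_force: [1.3, -0.7, 0.6]
opening: 0.0343
grip_force: 0.0
```

```bash
python3 - <<'E'
from workcell import bot
import cv2,numpy as np
for n in("top","scene"):
    f=np.mean([bot.grab_frame(n)["frame"].astype(float) for _ in range(8)],0)
    np.save(f"pics/{n}3.npy",f)
    r=f[262:304,275:383] if n=="top" else f[245:345,225:345]
    r=cv2.resize(r[:,:,::-1],None,fx=7.4 if n=="top" else 6,fy=7.4 if n=="top" else 6,interpolation=cv2.INTER_CUBIC); r=np.clip(255*(np.clip(r,0,255)/255)**.6,0,255).astype('uint8')
    cv2.imwrite(f"pics/{n}3.png",r)
E
python3 - <<'E'
import cv2,numpy as np
a=cv2.imread("pics/top3.png");b=cv2.imread("pics/scene3.png");print(a.shape,b.shape)
E
```

```text
(311, 799, 3) (600, 720, 3)
```

View pics/top3.png

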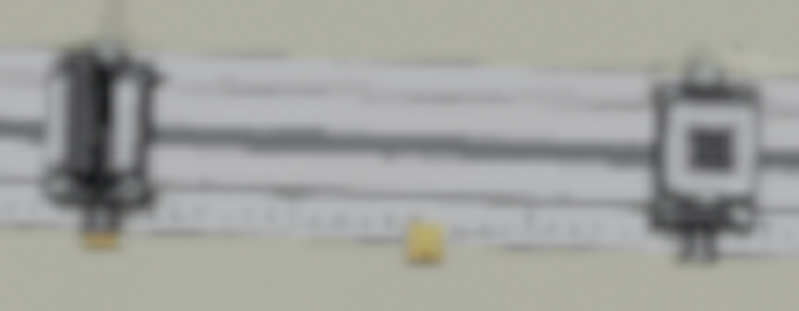

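View pics/scene3.png

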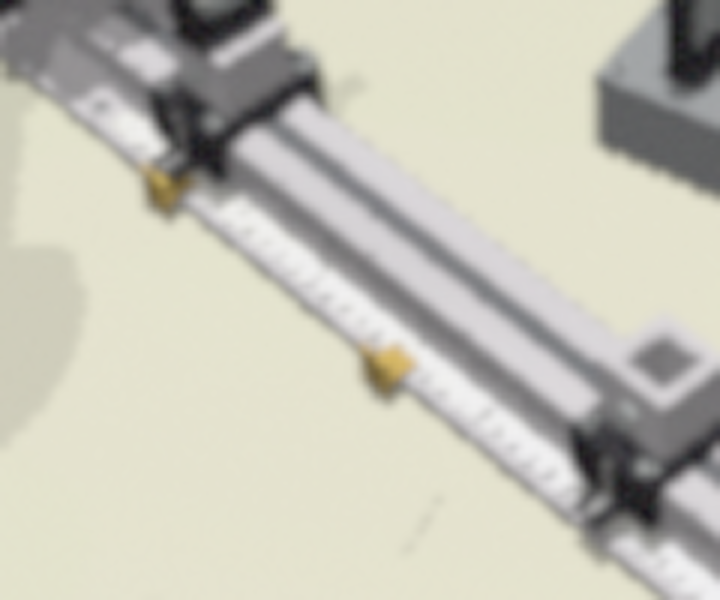

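The top view shows the lens pointer's white line at col ~101 and the gold lip just beneath it at col ~100. The second clip is at (424,243) and the empty carrier's pointer at (697,248). Now the sub-pixel numbers.

```bash
python3 - <<'E'
import numpy as np
from fit import *
f=np.load("pics/top3.npy"); g=np.clip(f[:,:,0]-f[:,:,2]-0,0,None)
print("R-B clip1\n",g[289:298,283:295].round().astype(int)); print("R-B clip2\n",g[289:299,326:339].round().astype(int))
L=f.mean(2); print("lum ptr1\n",L[287:297,283:296].round().astype(int)); print("lum ptr2\n",L[290:300,363:376].round().astype(int))
x=[.4967,.0182,-.0576]
for n,l in [("lens ptr",(-.042,.1186,.02)),("tongue -.036",(-.036,.1186,.02)),("lip",(-.045,.1186,.023)),("lip lower",(-.045,.1186,.012)),("cell ptr",(-.042,-.1337,.02)),("clip2",(-.045,-.0186,.023)),("clip2 base",(-.035,-.0186,.01))]: print(n,proj(T,pose(x,l))-[.36,.16])
E
```

```text
R-B clip1
 [[ 0  0  0  0  0  0  0  0  0  0  0  0]
 [ 0  0  0  0  0  0  0  0  2  0  0  0]
 [ 0  0  0  0  0  0  0  1  1  0  0  0]
 [ 2  2  1  1  1  0  1  5  2  0  0  0]
 [12 12 12 19 23 25 28 24 13  8  7  7]
 [14 16 21 37 50 60 61 44 22 15 14 14]
 [15 16 20 28 33 36 39 32 20 15 14 15]
 [15 15 16 16 16 17 18 17 15 15 15 14]
 [14 14 15 14 15 15 14 15 14 15 15 14]]
R-B clip2
 [[ 0  0  0  0  0  0  0  0  0  0  0  0  0]
 [ 0  0  0  0  0  0  0  0  0  0  0  0  0]
 [ 0  0  0  0  7 10  7  6  4  0  0  0  0]
 [ 0  0  0  5 36 54 50 46 32  8  0  0  0]
 [ 0  0  0  9 50 76 78 73 48 12  0  0  0]
 [ 4  3  4 18 58 79 82 78 51 15  3  1  0]
 [13 13 13 25 60 80 82 77 54 23 12 10 10]
 [14 15 16 24 53 69 66 66 48 24 16 15 15]
 [14 15 15 18 26 31 30 32 29 19 15 14 15]
 [15 14 14 14 16 16 16 16 16 15 14 15 15]]
lum ptr1
 [[ 74  50  33  22  15  12  18  32  54  62  61  49  60]
 [ 52  41  35  29  20  17  27  36  47  59  53  37  50]
 [ 58  49  41  30  22  26  23  22  32  41  41  40  64]
 [103  95  79  51  40  49  40  31  42  57  71  79  90]
 [131 127 107  70  53  67  55  43  64  91 111 117 114]
 [122 122 101  67  5
[... 318 characters left out ...]
5]
 [ 48  43  48  40  33  31  31  31  32  33  47  80  98]
 [ 54  41  38  29  22  20  23  21  27  33  39  51  65]
 [ 94  80  65  51  35  32  42  34  40  67  79  75  74]
 [133 121 104  86  59  51  67  55  66 108 126 122 121]
 [141 137 127 104  70  62  79  63  72 114 130 131 131]
 [134 132 120  96  69  71  85  70  65  92 104 105 107]
 [130 129 123 103  90  95  94  85  89 111 120 121 122]
 [129 129 128 124 121 122 121 120 122 127 129 130 129]
 [130 130 130 130 130 130 129 130 129 130 129 130 130]]
lens ptr [288.416  293.9644]
tongue -.036 [288.5065 292.0415]
lip [288.2774 294.8677]
lip lower [288.6177 295.0835]
cell ptr [369.1918 296.6176]
clip2 [332.2174 296.3131]
clip2 base [332.3424 293.3622]
```

The pointer and lip agree to within about 0.2 px (about 0.5 mm), so the lens carrier is set. The empty carrier has to move about 115 mm.

```bash
python3 go.py .489 -.1153 .19 -.0576
```

```text
rot [ 0.0001  0.     -0.0001] then d [-0.1234 -0.4923  0.0003] |d| 0.5075736052630502 | d in present axes [-0.1235 -0.4923  0.0003] t 5.1 q6 -0.8810118756464757 wf [-0.5959  0.0339  0.6451] grip 0.0 0.03385109218837121
```

In the tool's units: -0.0448 m is -0.896, -0.0112 m is -0.224.

nudge_tcp --pt "0 0 0 -0.224 -0.896 0 0.06" --pt "0 0 0 -0.224 -0.896 0 0.06" --pt "0 0 0 -0.224 -0.896 0 0.06" --pt "0 0 0 -0.224 -0.896 0 0.06" --pt "0 0 0 -0.224 -0.896 0 0.06" --pt "0 0 0 -0.224 -0.896 0 0.06" --pt "0 0 0 -0.224 -0.896 0 0.06" --pt "0 0 0 -0.224 -0.896 0 0.06" --pt "0 0 0 -0.224 -0.896 0 0.06" --pt "0 0 0 -0.224 -0.896 0 0.06" --pt "0 0 0 -0.224 -0.896 0 0.06" --pt "0 0 0 0 0 0 0.06" --pt "0 0 0 0 0 0 0.06" --pt "0 0 0 0 0 0 0.06" --squeeze 30

```text
clock: 6.5
ee_pos: [0.4884, -0.1147, 0.1902]
eef_rot: [-0.09, -3.14, -0.001]
wrist_force: [-0.7, -0.5, -0.2]
opening: 0.0603
grip_force: 0.0
```

```bash
python3 go.py .489 -.1153 .048 -.0576
```

```text
rot [ 0.0007 -0.0006  0.0005] then d [-0.0007 -0.0005  0.1422] |d| 0.14217841362412736 | d in present axes [-0.0008 -0.0006  0.1422] t 6.5 q6 -1.897797612873892 wf [-0.7085 -0.4752 -0.1853] grip 0.0 0.06025481531187387
```

In the tool's units: 0.04 m is 0.8, 0.022 m is 0.44.

nudge_tcp --pt "0 0 0 0 0 0.8 0.06" --pt "0 0 0 0 0 0.8 0.06" --pt "0 0 0 0 0 0.8 0.06" --pt "0 0 0 0 0 0.44 0.06" --pt "0 0 0 0 0 0 0.06" --pt "0 0 0 0 0 0 0.06" --pt "0 0 0 0 0 0 0" --pt "0 0 0 0 0 0 0" --pt "0 0 0 0 0 0 0" --pt "0 0 0 0 0 0 0" --squeeze 30

```text
clock: 7.5
ee_pos: [0.4897, -0.1159, 0.05]
eef_rot: [0.092, 3.137, -0.001]
wrist_force: [0.4, 1.1, 7.2]
opening: 0.0333
grip_force: 31.2
```

```bash
python3 go.py .489 -.1153 .048 -.0576
```

```text
rot [-0.0005  0.0033 -0.0007] then d [0.0008 0.0005 0.002 ] |d| 0.002245575449410699 | d in present axes [0.0008 0.0005 0.002 ] t 7.5 q6 -1.8981507211565154 wf [0.3957 1.1055 7.214 ] grip 31.206341577653802 0.033340646522366006
```

In the tool's units: 0.024 m is 0.48, 0.02 m is 0.4.

nudge_tcp --pt "0 0 0 0 0.4 0 0" --pt "0 0 0 0 0.48 0 0" --pt "0 0 0 0 0.48 0 0" --pt "0 0 0 0 0.48 0 0" --pt "0 0 0 0 0.3 0 0" --pt "0 0 0 0 0.16 0 0" --pt "0 0 0 0 0 0 0" --pt "0 0 0 0 0 0 0" --pt "0 0 0 0 0 0 0" --squeeze 30

```text
clock: 8.4
ee_pos: [0.4974, -0.0006, 0.05]
eef_rot: [0.092, 3.135, 0.001]
wrist_force: [3.8, 4.1, 6.8]
opening: 0.0338
grip_force: 31.4
```

```bash
python3 go.py .4956 -.0003 .05 -.0576
```

```text
rot [ 0.0008  0.0054 -0.0009] then d [0.0018 0.0002 0.    ] |d| 0.0018489852139269352 | d in present axes [0.0018 0.0002 0.    ] t 8.4 q6 -1.6699892312168279 wf [3.8254 4.0819 6.8249] grip 31.4294744849758 0.033809845260472315
```

In the tool's units: -0.05 m is -1, -0.049 m is -0.98.

nudge_tcp --pt "0 0 0 0 0 0 0.06" --pt "0 0 0 0 0 0 0.06" --pt "0 0 0 0 0 -0.9 0.07" --pt "0 0 0 0 0 -1 0.085" --pt "0 0 0 0 0 -1 0.085" --pt "0 0 0 0 -0.98 0 0.085" --pt "0 0 0 0 -0.98 0 0.085" --pt "0 0 0 0 -0.98 0 0.085" --pt "0 0 0 0 -0.98 0 0.085" --pt "0 0 0 0 -0.98 0 0.085" --pt "0 0 0 0 -0.98 0 0.085" --pt "0 0 0 0 0 0 0.085" --squeeze 30

```text
clock: 9.6
ee_pos: [0.4769, -0.3001, 0.1925]
eef_rot: [-0.1, -3.139, 0.002]
wrist_force: [0.7, -0.1, 0.3]
opening: 0.085
grip_force: 0.0
```

```bash
python3 - <<'E'
from workcell import bot
import numpy as np,cv2
for n in("top","scene"):
    f=np.mean([bot.grab_frame(n)["frame"].astype(float) for _ in range(8)],0); np.save(f"pics/{n}4.npy",f); cv2.imwrite(f"pics/{n}4full.png",f[:,:,::-1])
f=np.load("pics/top4.npy");L=f.mean(2);g=f[:,:,0]-f[:,:,2]
print(bot.get_obs()["ee_pos"])
print("p1\n",L[288:296,282:296].round().astype(int)); print(g[292:298,282:296].round().astype(int))
print("p2\n",L[288:300,325:340].round().astype(int)); print(g[292:300,325:340].round().astype(int))
r=np.clip(f[205:305,260:400,::-1],0,255)
cv2.imwrite("pics/t4.png",cv2.resize(np.clip(255*(r/255)**.6,0,255).astype('uint8'),None,fx=5.7,fy=5.7,interpolation=cv2.INTER_CUBIC))
E
```

```text
[ 0.47836919 -0.29439769  0.19328277]
p1
 [[ 64  52  41  35  29  19  17  27  36  47  59  54  38  51]
 [ 80  58  49  42  29  25  26  24  23  32  41  41  42  64]
 [123 104  96  80  54  41  49  40  32  44  58  72  79  90]
 [136 132 128 108  71  54  68  56  45  65  93 112 118 116]
 [120 124 123 102  68  56  67  55  51  80 118 132 134 130]
 [126 127 123 102  75  70  70  65  67  90 114 123 122 113]
 [131 131 128 114  94  84  85  85  91 111 124 128 127 124]
 [132 131 130 120 104  93  92  95  98 114 126 131 131 131]]
[[ 2  2  1  1  2  1  0  1  5  1 -1 -1 -2 -3]
 [12 12 12 12 19 24 25 28 26 13  8  8  7  6]
 [15 15 15 21 38 51 59 61 45 22 15 14 13 14]
 [14 15 16 21 28 33 36 39 32 20 15 15 14 15]
 [15 14 16 16 17 16 17 18 18 16 15 14 15 15]
 [15 15 15 15 15 14 15 15 15 15 15 15 14 15]]
p2
 [[ 69  64  68  53  37  35  41  46  41  36  45  64  61  48  53]
 [ 90  70  78  60  39  33  32  30  30  32  49  70  62  52  63]
 [100  62  53  42  33  30  30  33  32  32  38  
[... 387 characters left out ...]
4 114]
 [114 115 114 111 101  86  78  77  81  90 106 113 114 114 114]
 [114 114 114 113 111 106 105 105 106 108 112 114 114 114 114]
 [114 114 114 114 115 114 114 114 114 114 113 114 114 115 114]]
[[-3 -3 -3 -3 -2 -1 -1 -3 -1  0 -2 -4 -4 -3 -3]
 [-2 -2 -2 -2 -2 -2 -2 -3 -1  0 -2 -2 -3 -3 -2]
 [ 4  3  3  2  3  2  0  0  2  4  2  1  1  0  0]
 [12 12 12 12 13 26 30 21 27 24 14 10 10  9  9]
 [14 13 13 14 21 44 56 50 53 42 22 15 13 13 13]
 [13 14 14 14 16 25 30 28 32 28 18 14 13 14 13]
 [13 13 14 13 13 14 14 15 15 16 15 14 14 13 13]
 [13 14 14 13 13 14 14 14 13 13 14 14 13 13 14]][ WARN:0@10.149] global loadsave.cpp:1063 imwrite_ Unsupported depth image for selected encoder is fallbacked to CV_8U.
```

View pics/t4.png

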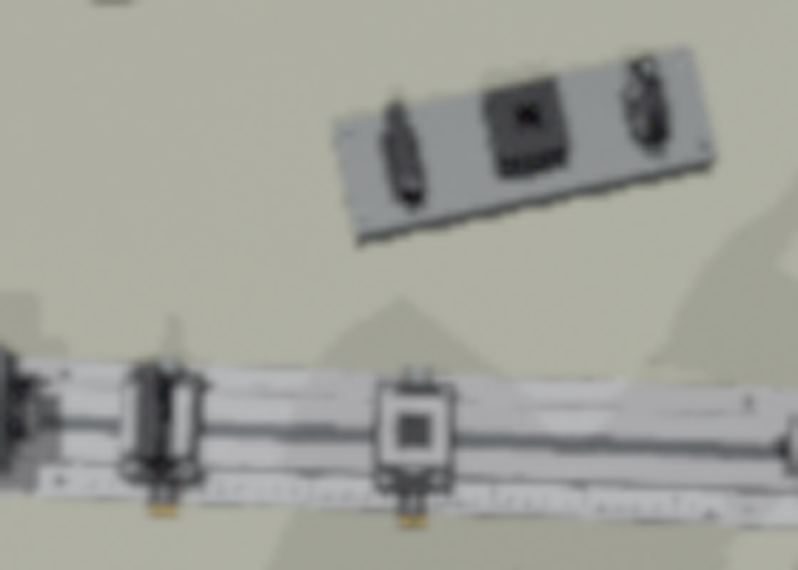

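The empty carrier's pointer and lip also agree within about 0.2 px, and the arm is clear. The holder block is at (525,125) in the crop, and its window faces the iris side. Next I'll go to the holder, closing along rack x.

```bash
python3 go.py .6593 -.064 .193 -1.386
```

```text
rot [0.0001 0.     1.3284] then d [0.1932 0.2202 0.0003] |d| 0.2929490281793909 | d in present axes [-0.1674  0.2404  0.0003] t 10.4 q6 -2.2013550791729646 wf [ 1.3849  0.5776 -0.1301] grip 0.0 0.08490282242500859
```

In the tool's units: 0.03146 m is 0.6292, 0.0276 m is 0.552, 0.1476 rad is 0.047.

nudge_tcp --pt "0 0 0.047 0 0 0 0.085" --pt "0 0 0.047 0 0 0 0.085" --pt "0 0 0.047 0 0 0 0.085" --pt "0 0 0.047 0 0 0 0.085" --pt "0 0 0.047 0 0 0 0.085" --pt "0 0 0.047 0 0 0 0.085" --pt "0 0 0.047 0 0 0 0.085" --pt "0 0 0.047 0 0 0 0.085" --pt "0 0 0.047 0 0 0 0.085" --pt "0 0 0 0.552 0.6292 0 0.085" --pt "0 0 0 0.552 0.6292 0 0.085" --pt "0 0 0 0.552 0.6292 0 0.085" --pt "0 0 0 0.552 0.6292 0 0.085" --pt "0 0 0 0.552 0.6292 0 0.085" --pt "0 0 0 0.552 0.6292 0 0.085" --pt "0 0 0 0.552 0.6292 0 0.085" --pt "0 0 0 0 0 0 0.085" --pt "0 0 0 0 0 0 0.085" --pt "0 0 0 0 0 0 0.085" --squeeze 40

```text
clock: 12.3
ee_pos: [0.6588, -0.0649, 0.1931]
eef_rot: [-2.008, -2.416, 0.001]
wrist_force: [-0.4, -0.6, -0.5]
opening: 0.085
grip_force: 0.0
```

```bash
python3 go.py .6593 -.064 .054 -1.386;  python3 - <<'E'
from workcell import bot
import numpy as np,cv2
a=bot.grab_frame("top")["frame"][190:310,255:395,::-1];b=bot.grab_frame("scene")["frame"][200:320,300:440,::-1]
r=np.hstack([a,b]);cv2.imwrite("pics/h5.png",cv2.resize(np.clip(255*(r/255.)**.6,0,255).astype('uint8'),None,fx=2.85,fy=2.85,interpolation=cv2.INTER_CUBIC))
E
```

```text
rot [-0.0007  0.0001 -0.0008] then d [0.0008 0.0006 0.1391] |d| 0.13914450139530213 | d in present axes [0.0008 0.0007 0.1391] t 12.3 q6 -0.39761774137747935 wf [-0.3752 -0.5864 -0.523 ] grip 0.0 0.08496181367244948
```

View pics/h5.png

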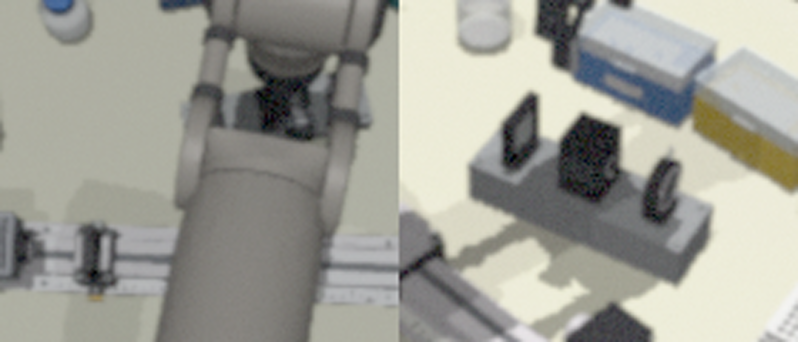

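The scene half shows the gripper above the holder block (590,125) and the rack undisturbed. I'll descend and grip.

In the tool's units: 0.04 m is 0.8, 0.035 m is 0.7.

nudge_tcp --pt "0 0 0 0 0 0.8 0.085" --pt "0 0 0 0 0 0.8 0.085" --pt "0 0 0 0 0 0.7 0.085" --pt "0 0 0 0 0 0.48 0.085" --pt "0 0 0 0 0 0 0.085" --pt "0 0 0 0 0 0 0.085" --pt "0 0 0 0 0 0 0" --pt "0 0 0 0 0 0 0" --pt "0 0 0 0 0 0 0" --pt "0 0 0 0 0 0 0" --pt "0 0 0 0 0 0 0" --squeeze 40

```text
clock: 13.5
ee_pos: [0.66, -0.0642, 0.0557]
eef_rot: [2.006, 2.415, 0.002]
wrist_force: [-0.9, -0.3, 6.9]
opening: 0.0392
grip_force: 41.0
```

```bash
python3 go.py .6593 -.064 .054 -1.386
```

```text
rot [ 0.0019  0.0008 -0.0001] then d [ 0.0004 -0.0006  0.0017] |d| 0.0018533700370609964 | d in present axes [ 0.0004 -0.0006  0.0017] t 13.5 q6 -0.39722717507671856 wf [-0.9429 -0.3294  6.9341] grip 41.03993475437164 0.03919837794095242
```

In the tool's units: -0.035 m is -0.7, -0.015 m is -0.3.

nudge_tcp --pt "0 0 0 0 0 -0.3 0" --pt "0 0 0 0 0 -0.6 0" --pt "0 0 0 0 0 -0.7 0" --pt "0 0 0 0 0 -0.7 0" --pt "0 0 0 0 0 0 0" --pt "0 0 0 0 0 0 0" --squeeze 40

```text
clock: 14.1
ee_pos: [0.6594, -0.0641, 0.1705]
eef_rot: [2.006, 2.416, 0.001]
wrist_force: [-1.0, 0.0, -1.8]
opening: 0.0397
grip_force: 43.2
```

```bash
python3 go.py .4962 -.0005 .166 -1.628
```

```text
rot [0.0015 0.0004 0.2419] then d [ 0.0542 -0.1666  0.0045] |d| 0.17522671374699653 | d in present axes [ 0.0925 -0.1488  0.0042] t 14.1 q6 -0.39720894754425196 wf [-1.0275  0.0288 -1.7593] grip 43.169885873794556 0.03966673498889846
```

The manual's scale: shifts go in shares of 50 mm and turns go in shares of pi rad. Converting my numbers, -0.0421 m is -0.842, -0.0415 m is -0.83, 0.121 rad is 0.0385.

nudge_tcp --pt "0 0 0.0385 0 0 0 0" --pt "0 0 0.0385 0 0 0 0" --pt "0 0 0 0.27 -0.83 0 0" --pt "0 0 0 0.27 -0.83 0 0" --pt "0 0 0 0.27 -0.83 0 0" --pt "0 0 0 0.274 -0.842 0 0" --pt "0 0 0 0 0 0 0" --pt "0 0 0 0 0 0 0" --pt "0 0 0 0 0 0 0" --squeeze 40

```text
clock: 15.0
ee_pos: [0.497, -0.0008, 0.1691]
eef_rot: [2.284, 2.156, 0.0]
wrist_force: [0.3, -1.3, -1.8]
opening: 0.0395
grip_force: 43.3
```

```bash
python3 go.py .4957 -.0005 .125 -1.6284;  python3 - <<'E'
from workcell import bot
import numpy as np,cv2
b=np.mean([bot.grab_frame("scene")["frame"].astype(float) for _ in range(4)],0)[205:325,235:385,::-1]
cv2.imwrite("pics/s6.png",cv2.resize(np.clip(255*(b/255.)**.6,0,255).astype('uint8'),None,fx=5,fy=5,interpolation=cv2.INTER_CUBIC))
E
```

```text
rot [0.0004 0.0001 0.0001] then d [ 0.0002 -0.0014  0.0441] |d| 0.04407863092896256 | d in present axes [ 0.0002 -0.0014  0.0441] t 15.0 q6 -0.09838437190787713 wf [ 0.3028 -1.2643 -1.7955] grip 43.27537536621094 0.039503963587925475
```

View pics/s6.png

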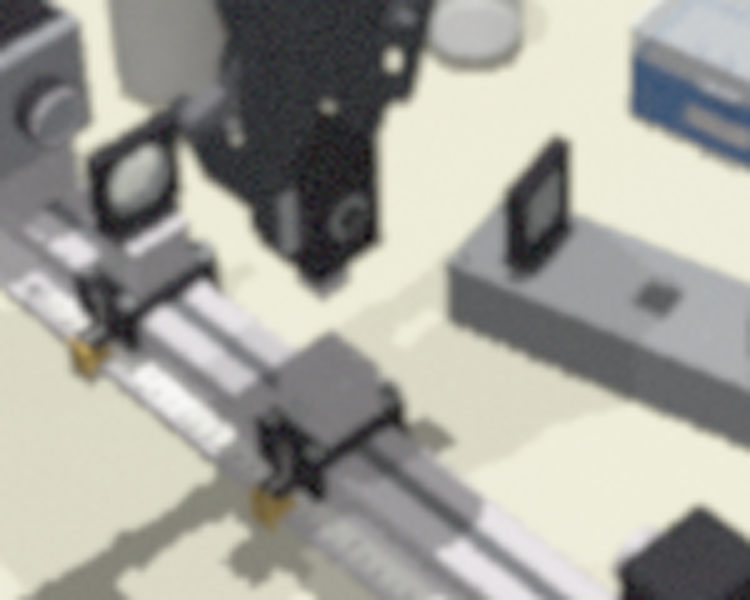

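The holder is upright in the hand with its window looking along the rail. Its shank foot is at (327,285), above the tower top at (334,375). I'll lower to just above the mouth, then feel the way in.

In the tool's units: 0.02 m is 0.4, 0.006 m is 0.12.

nudge_tcp --pt "0 0 0 0.004 -0.024 0.4 0" --pt "0 0 0 0 0 0.4 0" --pt "0 0 0 0 0 0.12 0" --pt "0 0 0 0 0 0.08 0" --pt "0 0 0 0 0 0 0" --pt "0 0 0 0 0 0 0" --squeeze 40

```text
clock: 15.8
ee_pos: [0.4956, -0.0003, 0.12]
eef_rot: [2.284, 2.156, 0.001]
wrist_force: [-0.6, 0.4, -0.6]
opening: 0.0395
grip_force: 43.3
```

```bash
python3 go.py .4957 -.0005 .0897 -1.6284
```

```text
rot [0.0013 0.     0.0001] then d [-0.0002  0.0002  0.0303] |d| 0.030257255052962784 | d in present axes [-0.0002  0.0001  0.0303] t 15.8 q6 -0.09811551717782392 wf [-0.5513  0.3592 -0.5944] grip 43.2630729675293 0.03954870949586113
```

nudge_tcp --pt "0 0 0 0 0 0.06 0" --pt "0 0 0 0 0 0 0" --pt "0 0 0 0 0 0 0" --squeeze 40

```text
clock: 16.1
ee_pos: [0.4951, -0.0002, 0.1165]
eef_rot: [2.284, 2.156, 0.001]
wrist_force: [-0.5, 0.6, -2.1]
opening: 0.0395
grip_force: 43.3
```

In the tool's units: 0.003 m is 0.06, 0.002 m is 0.04.

nudge_tcp --pt "0 0 0 0 0 0.06 0" --pt "0 0 0 0 0 0.04 0" --pt "0 0 0 0 0 0 0" --pt "0 0 0 0 0 0 0" --squeeze 40

```text
clock: 16.5
ee_pos: [0.4967, -0.0001, 0.1117]
eef_rot: [2.283, 2.155, 0.005]
wrist_force: [6.3, 1.9, -1.5]
opening: 0.0398
grip_force: 43.2
```

nudge_tcp --pt "0 0 0 0 0 0.06 0" --pt "0 0 0 0 0 0.04 0" --pt "0 0 0 0 0 0 0" --pt "0 0 0 0 0 0 0" --squeeze 40

```text
clock: 16.9
ee_pos: [0.4969, -0.0, 0.1067]
eef_rot: [2.283, 2.154, 0.005]
wrist_force: [7.5, 1.7, -1.2]
opening: 0.0395
grip_force: 43.1
```

In the tool's units: 0.003 m is 0.06, 0.0012 m is 0.024.

nudge_tcp --pt "0 0 0 0 0.024 0 0" --pt "0 0 0 0 0 0.06 0" --pt "0 0 0 0 0 0.06 0" --pt "0 0 0 0 0 0.06 0" --pt "0 0 0 0 0 0 0" --pt "0 0 0 0 0 0 0" --squeeze 40

```text
clock: 17.5
ee_pos: [0.497, -0.0001, 0.0971]
eef_rot: [2.284, 2.156, 0.003]
wrist_force: [5.5, 3.3, -1.7]
opening: 0.0396
grip_force: 43.0
```

nudge_tcp --pt "0 0 0 0 0 0.06 0" --pt "0 0 0 0 0 0.04 0" --pt "0 0 0 0 0 0 0" --pt "0 0 0 0 0 0 0" --squeeze 40

```text
clock: 17.9
ee_pos: [0.4971, -0.0, 0.0922]
eef_rot: [2.284, 2.156, 0.003]
wrist_force: [6.1, 3.2, -0.3]
opening: 0.0397
grip_force: 43.1
```

In the tool's units: 0.002 m is 0.04, 0.0015 m is 0.03.

nudge_tcp --pt "0 0 0 0 0 0.04 0" --pt "0 0 0 0 0 0.03 0" --pt "0 0 0 0 0 0 0" --pt "0 0 0 0 0 0 0" --squeeze 40

```text
clock: 18.3
ee_pos: [0.4971, -0.0, 0.0896]
eef_rot: [2.283, 2.155, 0.003]
wrist_force: [3.0, 3.6, 8.5]
opening: 0.0395
grip_force: 44.1
```

nudge_tcp --pt "0 0 0 0 0 0.02 0" --pt "0 0 0 0 0 0.02 0" --pt "0 0 0 0 0 0 0" --pt "0 0 0 0 0 0 0" --squeeze 40

```text
clock: 18.7
ee_pos: [0.4972, -0.0, 0.0895]
eef_rot: [2.282, 2.155, 0.004]
wrist_force: [-2.4, 3.5, 27.2]
opening: 0.0397
grip_force: 46.4
```

It bottomed at TCP z = 0.0896, which matches the expected home height. I'll unload, release, retreat and check.

In the tool's units: 0.048 m is 0.96, -0.002 m is -0.04.

nudge_tcp --pt "0 0 0 0 0 -0.04 0" --pt "0 0 0 0 0 0 0" --pt "0 0 0 0 0 0 0.065" --pt "0 0 0 0 0 0 0.065" --pt "0 0 0 0 0 0 0.065" --pt "0 0 0 0 0 -0.6 0.065" --pt "0 0 0 0 0 -0.8 0.065" --pt "0 0 0 0 0 -0.8 0.065" --pt "0 0 0 0.96 0 0 0.065" --pt "0 0 0 0.96 0 0 0.065" --pt "0 0 0 0.96 0 0 0.065" --pt "0 0 0 0.96 0 0 0.065" --pt "0 0 0 0.96 0 0 0.065" --pt "0 0 0 0.96 0 0 0.065" --pt "0 0 0 0 0 0 0.065" --pt "0 0 0 0 0 0 0.065" --pt "0 0 0 0 0 0 0.065" --squeeze 40

```text
clock: 20.4
ee_pos: [0.5124, 0.2861, 0.1983]
eef_rot: [-2.285, -2.156, 0.003]
wrist_force: [-0.2, 0.2, 0.5]
opening: 0.0649
grip_force: 0.0
```

```bash
python3 - <<'E'
from workcell import bot
import numpy as np,cv2
I=[]
for n,r in(("top",(190,310,255,395)),("scene",(215,335,235,375))):
    f=np.mean([bot.grab_frame(n)["frame"].astype(float) for _ in range(8)],0); np.save(f"pics/{n}7.npy",f); I.append(f[r[0]:r[1],r[2]:r[3],::-1])
f=np.load("pics/top7.npy");L=f.mean(2);g=f[:,:,0]-f[:,:,2]
print("p1\n",L[290:295,282:296].round().astype(int)); print(g[292:298,282:296].round().astype(int))
print("p2\n",L[290:297,325:340].round().astype(int)); print(g[292:300,325:340].round().astype(int))
cv2.imwrite("pics/f7.png",cv2.resize(np.clip(255*(np.hstack(I)/255.)**.6,0,255).astype('uint8'),None,fx=2.85,fy=2.85,interpolation=cv2.INTER_CUBIC))
E
```

```text
p1
 [[118  96  83  68  46  36  43  36  29  40  57  72  80  91]
 [126 121 117  98  64  50  65  53  38  56  88 111 117 112]
 [106 110 109  91  61  52  64  52  43  68 109 128 129 122]
 [111 112 107  89  68  65  69  61  60  77 102 113 110 100]
 [115 115 111  99  86  80  83  82  84  98 108 111 111 108]]
[[ 3  2  2  2  1  2  0  1  4  2 -1 -1 -2 -2]
 [12 11 10 12 19 24 27 30 27 13  7  7  6  5]
 [13 14 15 21 38 51 60 62 47 22 14 12 13 13]
 [13 14 14 19 27 34 37 40 33 19 14 13 14 14]
 [14 13 14 15 15 15 16 17 16 15 13 13 13 13]
 [13 12 14 14 13 13 13 14 14 13 14 14 14 13]]
p2
 [[102  67  58  48  38  34  36  37  36  35  44  55  57  57  85]
 [116  95  72  69  55  35  33  45  38  43  67  72  74  73 100]
 [135 132 118 118  94  55  50  68  58  73 112 118 118 112 121]
 [135 136 132 128  99  62  57  73  62  79 119 122 123 123 125]
 [109 108 110 108  84  59  58  64  55  73 114 126 129 135 138]
 [123 124 124 119  98  72  64  63  62  82 117 130 132 135 135]
 [132 132 132 128 112  95  84  75  80  97 121 131 133 133 132]]
[[-4 -4 -3 -3 -3 -2 -1 -3 -1  0 -3 -3 -3 -2 -4]
 [-3 -3 -3 -3 -3 -2 -2 -3 -2  0 -3 -3 -3 -3 -3]
 [ 4  4  4  3  2  2  1  0  2  3  1  1  1 -1 -1]
 [14 14 13 13 15 27 30 23 28 24 14 12 11 10 10]
 [15 15 15 16 22 46 59 51 54 42 22 16 14 14 14]
 [15 15 15 15 18 26 30 29 31 29 19 16 15 15 15]
 [15 15 15 14 15 15 15 16 16 17 16 15 15 15 15]
 [14 15 14 14 15 15 15 15 15 15 15 15 15 15 15]]
```

View pics/f7.png

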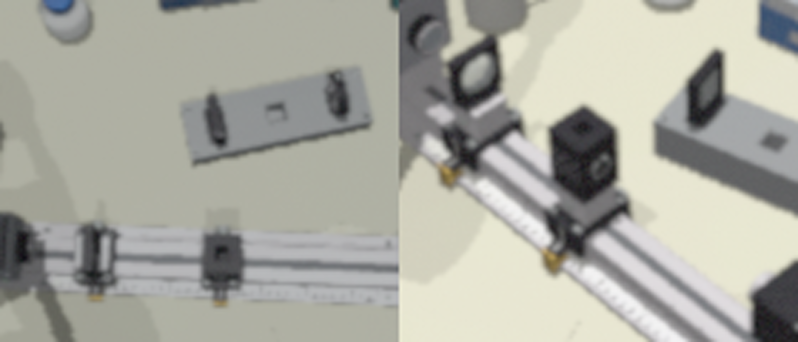

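Both pointers sit on their clips in the top half, at (97,293) and (221,300). The cuvette holder is seated upright with its window facing along the rail, and the other two holders are still in the rack. The spacing between the carriers agrees with the clip spacing to about 0.3 mm.

```bash
python3 -c "
from workcell import bot
print(bot.close_job())"
```

```text
the job is handed in; nothing more can be done
None
```

The job is handed in at about 21 s of the 54 s allowed: both carriers read within about 0.6 mm of their clips in the top view, and the cuvette holder is fully home and upright with its windows along the rail; the slit and iris holders are still in the rack, and nothing else was touched.

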